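# Clamp the rectangular template in the sample gauge

### The arm

A 6-joint arm with a two-finger parallel gripper is mounted at the origin on the work surface. World frame = base frame: x ahead of the robot, y to its left, z up, the work surface at z = 0. Lengths are in m, angles in rad, forces in N, time in s.
With the tool pointing down it reaches from about 0.3 to 0.875 m from the base axis. Payload 6.4 kg.
Tool frame: the origin (TCP) lies at the very end of the fingers, on their centre line; the grasp point (between the pads) lies tcp_to_grasp behind it (tcp_to_grasp is the distance from the TCP to the grasp point, in m); z points along the fingers, y is the direction in which the jaws open and shut (so a half turn about z gives the same grasp; the last joint's range is limited). The gripper opens to 85 mm and grips with 20 to 120 N. Pads are 22 mm wide; open, the fingers measure 114 mm over their backs; the gripper's body (76 mm by 85 mm) begins 54 mm behind the grasp point. The pads swing forward as they close: fully open they stand 13 mm farther back than shut.
Start: joints at [-1.458, 0.181, 1.607, -0, 1.354, -0.206], TCP at [0.18, -0.546, 0.231] pointing down, gripper open.
Joint ranges: [-2.99, 2.99], [-0.89, 2.07], [0.3, 2.58], [-1.14, 4.28], [0, 2.63], [-3.12, 3.12]. Speed limits (rad/s): [2.57, 2.57, 3.01, 3.14, 3.14, 3.14].

### API

Orientations are given as a unit quaternion [w, x, y, z].
In Python, from bench import get_obs, camera, hand_in, tcp_to_grasp gives the robot as it stands.
- The arm moves only by the shell command python3 -m inch 'ROWS' [OPENING]. ROWS is JSON, a list of rows, each an object with "delta_pos": the shift along the tool's x, y, z in cm, a list of three; "rotation": the turn, a rotation vector about the tool's x, y, z in rad, a list of three. In form: [{"delta_pos": [x, y, z], "rotation": [rx, ry, rz]}, ...]. A call has 1 to 10 rows; each row shifts and turns the commanded pose from where the row before left it, along the tool's axes as they then stand; what a row does not reach is not made up. A row lasts 1/10 s, in which the tool goes at most 50 mm and 8.59 degrees, less where a joint would pass 70% of its speed; a pose out of reach is approached as far as the arm can. A call is refused whole if a number of a shift passes 5 or a number of a turn 0.15, either way. A call with a gripper value outside its range is refused whole. OPENING is the finger opening in cm, from 0 to 8.54, set as the call begins (- or left out, the last holds). The fingers move at their own pace and stop on an object; the grip force is fixed at half the most. Time passes only in rows, so rows that do not move let the fingers close. It gives the time, the measured TCP pose, the force and the opening at its end, in the units of the state.
- get_obs(): the state, without advancing time (a new reading comes with each control period).
- camera(name): name is "scene" or "top"; returns a dict with "color" (384x512x3 uint8, red, green, blue), "vfov" (degrees; the focal length in pixels is half the picture's height over the tangent of half this angle, whatever the lens; pixels are square), "cx", "cy" (the principal point, pixels), "eye" and "orientation" of the camera in the world. Camera axes: x right, y down, z forward; pixel columns grow to the right and rows downward; lengths in m; the calibration is good to about 2 mm. A picture is of the moment at which its call begins. There is no depth.
- hand_in(): hands the job in, once; it reports no verdict.
The state is a dict: "time_s": time; "q": joint angles; "dq": joint speeds; "joint_efforts": joint torques, N m; "eef_pos": TCP position; "eef_rot": TCP orientation; "wrist_force": force on the tool from outside, world axes, zero at the start; "torque": the same for the moment, N m; "opening": opening from 0.0 (shut) to 1.0 (fully open).
Only numpy, scipy, OpenCV 4.12 (cv2) and the standard library are available. Lean on these libraries where they do the work, as an engineer would, in place of code of your own. Each camera call takes 0.05 s, during which the arm holds its last target.

### The job

Pick the rectangular template up by its handle and lay it flat on the bed of the sample gauge, lengthwise between the end stop and the sliding fence, and let go of it. Then hold the fence's sprung lock tab pressed down while you slide the fence along the rail, until the template is pinned square and snug between fence and end stop, and let the tab spring back up so that the fence is locked there. Never drag the fence while its tab is up, and leave the round template, the weight and the jar where they are.

Things in the scene. Friction and masses are not known exactly. Their poses are not given: they have to be found in the camera images.
- gauge: Sample gauge fixed to the table: grey steel bed 150 (its x) x 370 (its y) x 12 mm thick. Origin: centre of the bed's underside, on the table; y along the rail, z up. Steel rail 26 mm wide, centred at x = +45, top at z = 26 mm, over the whole length. The template belongs on the bed strip from x = -70 to x = +32 (side of the rail), between end stop and fence.
- stop_face (a point): Middle of the end stop's working face, at gauge x = -20, y = -150, z = 21 mm; it looks to gauge +y, towards the fence. The stop is a fixed steel bar across the bed, 100 mm (gauge x) x 20 mm, top at z = 30 mm. Axes parallel to the gauge's.
- fence (a joint): Position of the sliding fence along the rail, m; grows towards the end stop (gauge -y); range 0 to 0.20. Fence face and stop face are 0.270 minus this value apart. Dark steel carriage 50 x 64 mm, top at z = 47 mm, on the rail. A spring brake locks it (holds about 30 N) unless its tab is pressed; then it slides with about 1 N and stays where it is left.
- fence_face (a point): Centre of the pushing face of the fence's steel arm, looking to gauge -y, 24 mm above the table; moves with the fence. The arm is 14 mm thick, reaches across the bed from gauge x = -64 to +32 mm, z = 13.5 to 34 mm. The tab's centre lies 30 mm behind this face (gauge +y) and 61 mm to gauge +x. Axes parallel to the gauge's.
- tab (a joint): How far the fence's lock tab is pressed down, m: 0 = up (fence locked), 0.006 = fully down on its limit. Sprung: it yields from the first touch and takes about 7 N (up to 9) to go fully down. The brake lets go only in the last part, so hold the tab at 0.005 or more while sliding. Springs back to 0 (within 1 mm) when let go.
- tab_top (a point): Centre of the lock tab's pressing surface; moves with tab and fence. Black plastic plate on top of the carriage, 36 mm (gauge x) x 60 mm (along the rail), surface at z = 60 mm when up, with an upright lip 5 mm thick, 7 mm high at each end along the rail (50 mm clear between lips), open at the sides. Axes parallel to the gauge's.
- template_grip (a point): Rectangular aluminium template, loose, 0.15 to 0.3 kg: plate 60 (its x) x 100 (its y) x 8 mm; on its middle a black handle block 20 (x) x 56 (y) mm, up to 44 mm above the underside. This point: on the vertical centre line, 32 mm above the underside, the height to grip, across the 20 mm. Axes are the template's, z up; a half turn makes no difference.
- disc: Round aluminium template, 90 mm diameter, 8 mm thick, with a round knob 24 mm across to 44 mm high; loose; origin at the centre of its underside. Leave alone.
- weight: Steel balance weight, 38 mm diameter, 64 mm high; loose; origin at the centre of its underside. Leave alone.
- jar: Small clear jar with a white cap, 56 mm diameter, 80 mm high; loose; origin at the centre of its underside. Leave alone.

How it is judged:
On the way, in this order (a step that is already met when the one before it is completed fails the run):
1. the rectangular template lies flat on the bed between end stop and fence, lengthwise, let go of (z of template_grip in the frame of gauge between 0.04 and 0.048 m and angle between template_grip's own z axis and vertical below 0.06 rad and x of template_grip in the frame of gauge between -0.046 and 0.012 m and y of template_grip in the frame of gauge above -0.106 m and y of template_grip in the frame of fence_face below -0.045 m and angle between the y axis of template_grip and the y axis of gauge, either way round below 0.35 rad and contact force between the fingers and anything else below 0.3 N), for 0.2 s.
2. the tab is held pressed while the fence is slid up to the template (value of joint tab above 0.0015 m and value of joint fence above 0.15 m), for 0.1 s.
At the end, for the whole second after the job is handed in: The rectangular template lies flat on the bed, square (within 0.04 rad) against the end stop (within 3 mm), with the fence up against its other end (total play under 3 mm), and the lock tab is back up (within 1.5 mm), so the fence is locked (z of template_grip in the frame of gauge between 0.04 and 0.048 m and angle between template_grip's own z axis and vertical below 0.06 rad and x of template_grip in the frame of gauge between -0.046 and 0.012 m and angle between the y axis of template_grip and the y axis of gauge, either way round below 0.04 rad and y of template_grip in the frame of gauge between -0.103 and -0.097 m and value of joint fence between 0.167 and 0.173 m and value of joint tab below 0.0015 m); the robot touches nothing.
It fails at once if the round template is moved by more than 20 mm (distance of disc from where it was at the start of the episode above 0.02 m).
It fails at once if the weight is moved by more than 20 mm (distance of weight from where it was at the start of the episode above 0.02 m).
It fails at once if the jar is moved by more than 20 mm (distance of jar from where it was at the start of the episode above 0.02 m).
It fails at once if the fence is dragged while its tab is up (value of joint tab below 0.001 m and (velocity of joint fence above 0.03 m/s or velocity of joint fence below -0.03 m/s)).
It also fails if it takes over 56 s, if anything falls off the work surface, if the arm or the gripper's body presses on something with over 40 N, if the wrist force passes 120 N, or if a joint passes its speed limit or range.

## Working session

There is one attempt and no reset: what is moved stays moved. The work goes in short steps, Python scripts to look and compute and a shell command to move; the robot and the scene stay as the last step left them, time stands still between calls to the robot, and variables do not carry over. Pictures are saved under pics/ and viewed, and the job is handed in when it is done.

```bash
ls; mkdir -p pics; python3 - <<'E'
from bench import *
import cv2
o=get_obs();print(o, tcp_to_grasp)
for n in("scene","top"):
    c=camera(n);cv2.imwrite(f"pics/{n}0.png",c["color"][:,:,::-1]);print({k:v for k,v in c.items() if k!="color"})
E
```

```text
pics
{'time_s': 0.0, 'q': array([-1.45832947e+00,  1.81578081e-01,  1.60799574e+00,  4.17700468e-05,
        1.35382761e+00, -2.06326878e-01]), 'dq': array([-0.00179983, -0.00078525, -0.00028786, -0.0008457 ,  0.00091764,
        0.00088218]), 'joint_efforts': array([-9.71272784e-04, -4.44869900e+01, -3.51342058e+01, -4.12843683e-04,
        9.06792877e-03, -3.62164826e-05]), 'eef_pos': array([ 0.18016813, -0.54545951,  0.23036927]), 'eef_rot': array([-9.02436911e-04,  9.87323507e-01,  1.58718225e-01,  6.27962591e-05]), 'wrist_force': array([ 0.26525643, -0.7672598 ,  0.30757402]), 'torque': array([-0.01707555, -0.01124304, -0.04630799]), 'opening': 0.9967724871763082} 0.0187
{'vfov': 52.577130771856126, 'cx': 253.55421268160197, 'cy': 189.78334610465433, 'eye': array([ 1.21665987, -0.14639346,  0.69038144]), 'orientation': array([-0.30990744,  0.67340245,  0.61424048, -0.27054602])}
{'vfov': 48.52276124070533, 'cx': 254.5796049553931, 'cy': 191.19642899912915, 'eye': array([ 0.37630828, -0.06902213,  1.16584997]), 'orientation': array([-0.04555235,  0.7126584 , -0.6981809 ,  0.0508569 ])}
```

View pics/scene0.png

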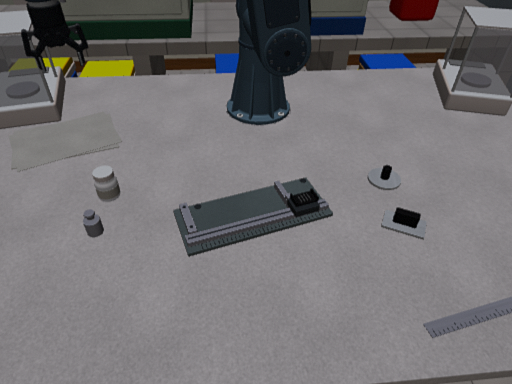

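View pics/top0.png

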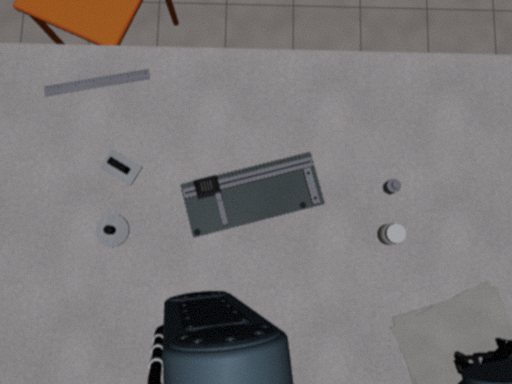

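The scene view shows the stop at about (187,218) and the fence with its tab at (303,200). In the top view the template is at (121,166), the disc at (112,231), the gauge at about (252,194), its tab at (207,186), the stop at (312,185), the weight at (393,187) and the jar at (393,233).

```bash
cat > h.py <<'E'
import numpy as np,cv2
from scipy.spatial.transform import Rotation as R
from bench import *
def rot(q): return R.from_quat([q[1],q[2],q[3],q[0]]).as_matrix()
def cast(c,uv,z):
    h=c["color"].shape[0]; f=h/2/np.tan(np.radians(c["vfov"])/2)
    uv=np.atleast_2d(np.float64(uv)); M=rot(c["orientation"])
    d=np.c_[(uv[:,0]-c["cx"])/f,(uv[:,1]-c["cy"])/f,np.ones(len(uv))]@M.T
    e=np.array(c["eye"]); return e+d*((z-e[2])/d[:,2])[:,None]
def proj(c,p):
    h=c["color"].shape[0]; f=h/2/np.tan(np.radians(c["vfov"])/2)
    q=(np.atleast_2d(p)-c["eye"])@rot(c["orientation"])
    return np.c_[q[:,0]/q[:,2]*f+c["cx"],q[:,1]/q[:,2]*f+c["cy"]]
E
python3 - <<'E'
from h import *
c=camera("top");im=c["color"][:,:,::-1].copy()
cv2.imwrite("pics/a.png",cv2.resize(im[140:245,170:335],None,fx=4.8,fy=4.8,interpolation=cv2.INTER_CUBIC))
cv2.imwrite("pics/b.png",cv2.resize(im[140:250,85:150],None,fx=5,fy=5,interpolation=cv2.INTER_CUBIC))
g=im.max(2).astype(int)
print(im[190,250],im[100,250],im[166,110],im[166,121],im[165,135], im[186,312])
def comp(m,roi):
    mm=np.zeros_like(m,np.uint8);x0,y0,x1,y1=roi;mm[y0:y1,x0:x1]=m[y0:y1,x0:x1]
    cs,_=cv2.findContours(mm,cv2.RETR_EXTERNAL,cv2.CHAIN_APPROX_NONE)
    return max(cs,key=cv2.contourArea)
h=comp(g<60,(100,145,145,190)); r=cv2.minAreaRect(h);print("handle",r)
pts=cv2.boxPoints(r);P=cast(c,pts,0.044);print(P[:,:2],P.mean(0))
for v in (90,105,115):
    gg=comp(cv2.morphologyEx((g<v).astype(np.uint8),cv2.MORPH_CLOSE,np.ones((7,7))),(172,142,335,245));r=cv2.minAreaRect(gg);print("gauge",v,r);pts=cv2.boxPoints(r);P=cast(c,pts,0.012);print(P[:,:2].round(4).tolist(),P.mean(0),[np.linalg.norm(P[i]-P[(i+1)%4]) for i in range(2)])
E
```

```text
[69 69 62] [133 129 135] [123 118 117] [14 15 17] [137 128 129] [116 108 108]
handle ((118.25387573242188, 165.0647735595703), (22.818157196044922, 6.478341102600098), 30.25643539428711)
[[0.60057517 0.32097181]
 [0.61602699 0.31327532]
 [0.58586354 0.25873303]
 [0.5705193  0.26650649]] [0.59324625 0.28987166 0.044     ]
gauge 90 ((251.76470947265625, 193.558837890625), (54.81304931640625, 135.09234619140625), 75.96376037597656)
[[0.5521, 0.1295], [0.6518, -0.2293], [0.5042, -0.2659], [0.4082, 0.0874]] [ 0.52908234 -0.0695729   0.012     ] [np.float64(0.37241080356572726), np.float64(0.15201045303417648)]
gauge 105 ((251.88238525390625, 193.5294189453125), (55.78319549560547, 136.3050079345703), 75.96376037597656)
[[0.5531, 0.1312], [0.6536, -0.231], [0.5035, -0.2682], [0.4066, 0.0883]] [ 0.52919797 -0.06990812  0.012     ] [np.float64(0.37581970594554637), np.float64(0.1547132903373175)]
gauge 115 ((251.8235626220703, 193.7941131591797), (56.26826477050781, 136.54754638671875), 75.96376037597656)
[[0.5529, 0.1318], [0.6536, -0.231], [0.5022, -0.2685], [0.4052, 0.0886]] [ 0.52847749 -0.06976374  0.012     ] [np.float64(0.3764794189660488), np.float64(0.15603540032966606)]
```

```bash
python3 - <<'E'
E
true
```

```text
(no output)
```

View pics/a.png

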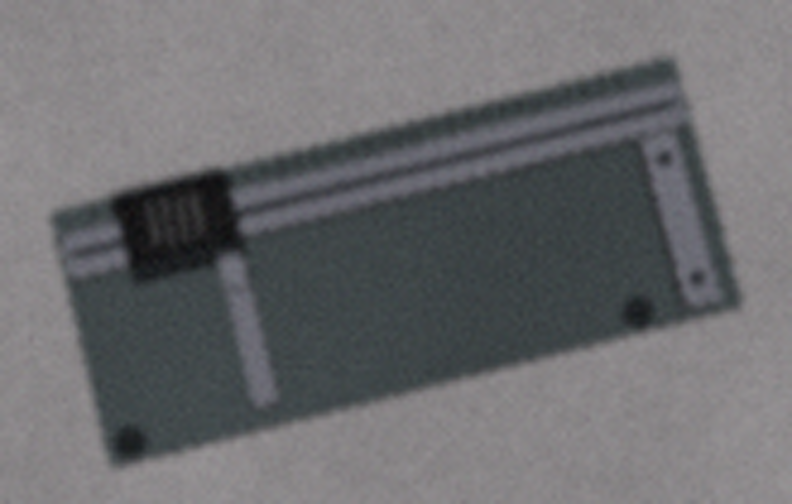

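View pics/b.png

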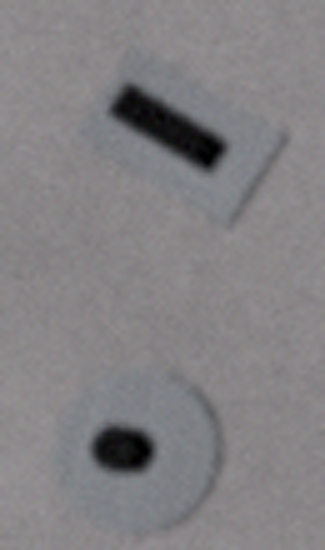

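```bash
python3 - <<'E'
from h import *
c=camera("top");im=c["color"][:,:,::-1].copy()
f=cv2.GaussianBlur(im,(3,3),0).astype(int); br=f[:,:,0]-f[:,:,2]  # dims: im is BGR
br=f[:,:,0]-f[:,:,2]
print("bg",br[100,250],"plate",br[166,108],br[172,130])
def comp(m,roi):
    mm=np.zeros(m.shape,np.uint8);x0,y0,x1,y1=roi;mm[y0:y1,x0:x1]=m[y0:y1,x0:x1]
    cs,_=cv2.findContours(mm,cv2.RETR_EXTERNAL,cv2.CHAIN_APPROX_NONE);return max(cs,key=cv2.contourArea)
for t in (5,8,11,14):
    m=((br>t)|(im.max(2)<60)).astype(np.uint8);m=cv2.morphologyEx(m,cv2.MORPH_OPEN,np.ones((3,3)))
    r=cv2.minAreaRect(comp(m,(92,140,150,195)));P=cast(c,cv2.boxPoints(r),.006)
    print("plate",t,P.mean(0).round(4),[np.linalg.norm(P[i]-P[(i+1)%4]).round(4) for i in range(2)],[np.degrees(np.arctan2(*(P[i+1]-P[i])[[1,0]])).round(1) for i in range(2)])
# handle at mid height
h=comp(im.max(2)<60,(100,145,145,190));r=cv2.minAreaRect(h);print("handle@.026",cast(c,[r[0]],.026))
# stop: bright pixels within bed
g=im.max(2)
for v in (92,100):
  m=(g>v).astype(np.uint8)
  poly=np.zeros(m.shape,np.uint8);cv2.fillPoly(poly,[np.int32([[302,167],[310,165],[322,203],[313,206]])],1)
  r=cv2.minAreaRect(comp(m*poly,(290,150,335,210)));P=cast(c,cv2.boxPoints(r),.03);print("stop",r,P[:,:2].round(4).tolist(),P.mean(0))
k=comp(g<45,(175,165,230,205));r=cv2.minAreaRect(k);P=cast(c,cv2.boxPoints(r),.055);print("tab",r,P[:,:2].round(4).tolist(),P.mean(0))
# scene view
s=camera("scene");si=s["color"][:,:,::-1].copy();gs=si.max(2)
cv2.imwrite("pics/s.png",cv2.resize(si[160:255,165:440],None,fx=2.9,fy=2.9,interpolation=cv2.INTER_CUBIC))
r=cv2.minAreaRect(comp(gs<50,(385,200,425,230)));print("handle scene",r,cast(s,[r[0]],.026))
r=cv2.minAreaRect(comp(gs<45,(280,185,325,215)));print("tab scene",r,cast(s,[r[0]],.05))
E
```

```text
bg -1 plate 9 7
plate 5 [0.5963 0.2956 0.006 ] [np.float64(0.0557), np.float64(0.0975)] [np.float64(-27.2), np.float64(-119.7)]
plate 8 [0.6006 0.302  0.006 ] [np.float64(0.0175), np.float64(0.0644)] [np.float64(-27.2), np.float64(-119.6)]
plate 11 [0.6006 0.302  0.006 ] [np.float64(0.0175), np.float64(0.0644)] [np.float64(-27.2), np.float64(-119.6)]
plate 14 [0.6006 0.302  0.006 ] [np.float64(0.0175), np.float64(0.0644)] [np.float64(-27.2), np.float64(-119.6)]
handle@.026 [[0.59647642 0.29514611 0.026     ]]
stop ((310.7506408691406, 184.32388305664062), (38.36135482788086, 8.245898246765137), 75.46554565429688) [[0.6019, -0.2033], [0.6081, -0.225], [0.5071, -0.2511], [0.5011, -0.2296]] [ 0.55458119 -0.22722346  0.03      ]
stop ((311.4056701660156, 185.1697998046875), (35.43901824951172, 6.730666637420654), 74.05460357666016) [[0.5958, -0.207], [0.6013, -0.2245], [0.5087, -0.2509], [0.5033, -0.2335]] [ 0.55225998 -0.22900282  0.03      ]
tab ((206.70590209960938, 186.82354736328125), (17.947635650634766, 24.73863410949707), 75.96376037597656) [[0.5523, 0.0883], [0.5697, 0.0256], [0.5235, 0.0127], [0.5063, 0.0751]] [0.5379422  0.05040231 0.055     ]
handle scene ((406.2467956542969, 217.66082763671875), (25.22566795349121, 14.672647476196289), 16.389541625976562) [[0.59914065 0.29604089 0.026     ]]
tab scene ((302.82940673828125, 202.48236083984375), (23.21156120300293, 31.997243881225586), 77.47119140625) [[0.55096512 0.0496848  0.05      ]]
```

View pics/s.png

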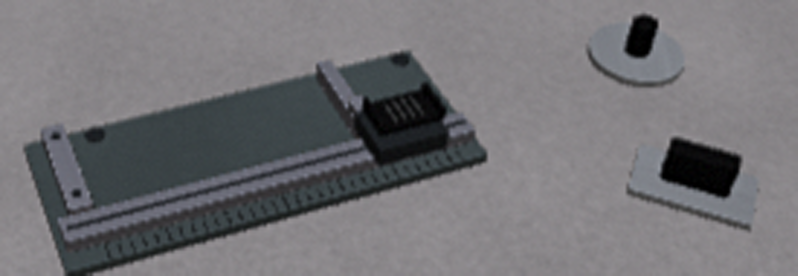

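```bash
cat >> h.py <<'E'
def go(x,y,z,yaw=None):
    o=get_obs();M=rot(o["eef_rot"]);d=np.array([x,y,z])-o["eef_pos"]
    print("t",round(o["time_s"],2),"pos",o["eef_pos"].round(4),"xyaw",np.degrees(np.arctan2(M[1,0],M[0,0])).round(2),"zaxis",M[:,2].round(4))
    print("delta tool cm",(M.T@d*100).round(2), "world cm",(d*100).round(2))
    if yaw is not None:
        y=np.radians(yaw);T=np.array([[np.cos(y),np.sin(y),0],[np.sin(y),-np.cos(y),0],[0,0,-1]])
        print("rotvec tool",R.from_matrix(M.T@T).as_rotvec().round(3))
    print("F",o["wrist_force"].round(2),"open",round(o["opening"],3),"q",o["q"].round(2))
G0=np.array([0.5285,-0.069]);TH=np.radians(15.3)
def g2w(x,y):
    return G0+x*np.array([np.cos(TH),np.sin(TH)])+y*np.array([-np.sin(TH),np.cos(TH)])
def w2g(x,y):
    d=np.array([x,y])-G0; return np.array([d@[np.cos(TH),np.sin(TH)],d@[-np.sin(TH),np.cos(TH)]])
E
python3 -m inch '[{"delta_pos":[1.5,-1.6,0],"rotation":[0,0,0]},{"delta_pos":[3.3,-3.35,0],"rotation":[0,0,0]},{"delta_pos":[3.3,-3.35,0],"rotation":[0,0,0]},{"delta_pos":[3.3,-3.35,0],"rotation":[0,0,0]},{"delta_pos":[3.3,-3.35,0],"rotation":[0,0,0]},{"delta_pos":[3.3,-3.35,0],"rotation":[0,0,0]},{"delta_pos":[3.3,-3.35,0],"rotation":[0,0,0]},{"delta_pos":[3.3,-3.35,0],"rotation":[0,0,0]},{"delta_pos":[3.3,-3.35,0],"rotation":[0,0,0]},{"delta_pos":[3.3,-3.35,0],"rotation":[0,0,0]}]' 5
python3 -c "
from h import *
go(.5965,.2955,.15,60.8)"
```

```text
time_s: 1.25
eef_pos: [0.3775, -0.145, 0.2316]
eef_rot: [0.0, 0.987, 0.159, 0.0]
wrist_force: [1.1, -0.8, 0.7]
opening: 0.586
t 1.25 pos [ 0.3775 -0.145   0.2316] xyaw 18.24 zaxis [ 9.e-04 -6.e-04 -1.e+00]
delta tool cm [ 34.58 -34.99   8.15] world cm [21.9  44.05 -8.16]
rotvec tool [ 0.001 -0.    -0.743]
F [ 1.13 -0.76  0.68] open 0.586 q [-0.66 -0.23  2.01  0.    1.36  0.59]
```

```bash

python3 -m inch '[{"delta_pos":[3.4,-3.45,0],"rotation":[0,0,0]},{"delta_pos":[3.4,-3.45,0],"rotation":[0,0,0]},{"delta_pos":[3.4,-3.45,0],"rotation":[0,0,0]},{"delta_pos":[3.4,-3.45,0],"rotation":[0,0,0]},{"delta_pos":[3.4,-3.45,0],"rotation":[0,0,0]},{"delta_pos":[3.4,-3.45,0],"rotation":[0,0,0]},{"delta_pos":[3.4,-3.45,0],"rotation":[0,0,0]},{"delta_pos":[3.4,-3.45,0],"rotation":[0,0,0]},{"delta_pos":[3.4,-3.45,0],"rotation":[0,0,0]},{"delta_pos":[1.7,-1.7,0],"rotation":[0,0,0]}]' 5
python3 -m inch '[{"delta_pos":[0,0,1],"rotation":[0,0,-0.124]},{"delta_pos":[0,0,1],"rotation":[0,0,-0.124]},{"delta_pos":[0,0,1],"rotation":[0,0,-0.124]},{"delta_pos":[0,0,1],"rotation":[0,0,-0.124]},{"delta_pos":[0,0,2],"rotation":[0,0,-0.124]},{"delta_pos":[0,0,2],"rotation":[0,0,-0.123]},{"delta_pos":[0,0,0],"rotation":[0,0,0]},{"delta_pos":[0,0,0],"rotation":[0,0,0]}]'
python3 -c "
from h import *
go(.5965,.2955,.013,60.8)
c=camera('top');cv2.imwrite('pics/t1.png',c['color'][:,:,::-1])
c=camera('scene');cv2.imwrite('pics/s1.png',c['color'][:,:,::-1])"
```

```text
time_s: 2.25
eef_pos: [0.5817, 0.269, 0.2308]
eef_rot: [-0.0, 0.987, 0.16, 0.0]
wrist_force: [-0.1, -0.5, 0.6]
opening: 0.586
time_s: 3.05
eef_pos: [0.5809, 0.2654, 0.1512]
eef_rot: [-0.0, 0.863, 0.505, -0.0]
wrist_force: [-0.7, 0.2, 0.2]
opening: 0.584
t 3.05 pos [0.5809 0.2654 0.1512] xyaw 60.65 zaxis [-1.e-03 -2.e-04 -1.e+00]
delta tool cm [ 3.4  -0.1  13.82] world cm [  1.56   3.01 -13.82]
rotvec tool [-0.001  0.001 -0.003]
F [-0.65  0.21  0.2 ] open 0.584 q [0.24 0.4  1.5  0.   1.24 0.76]
```

View pics/s1.png

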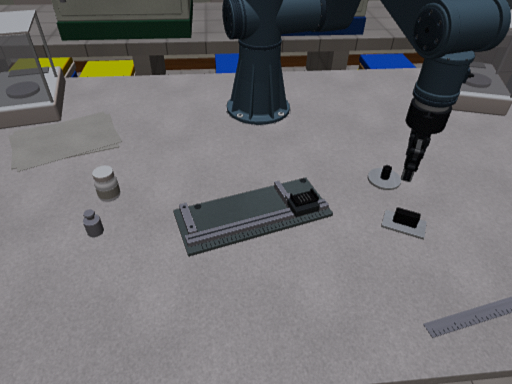

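The scene view shows the gripper at about (410,175), above and a little robot-side of the template at (405,220). I'll close the remaining 34 mm and go down.

```bash

python3 -m inch '[{"delta_pos":[1.7,0,2],"rotation":[0,0,0]},{"delta_pos":[1.7,-0.1,3],"rotation":[0,0,0]},{"delta_pos":[0,0,3],"rotation":[0,0,0]},{"delta_pos":[0,0,2],"rotation":[0,0,0]},{"delta_pos":[0,0,2],"rotation":[0,0,0]},{"delta_pos":[0,0,1],"rotation":[0,0,0]},{"delta_pos":[0,0,0.8],"rotation":[0,0,0]},{"delta_pos":[0,0,0],"rotation":[0,0,0]},{"delta_pos":[0,0,0],"rotation":[0,0,0]}]'
python3 -c "
from h import *
go(.5965,.2955,.0133,60.8)
c=camera('top');cv2.imwrite('pics/t2.png',c['color'][:,:,::-1])
c=camera('scene');cv2.imwrite('pics/s2.png',cv2.resize(c['color'][150:250,340:480,::-1],None,fx=5,fy=5))"
```

```text
time_s: 4.05
eef_pos: [0.5976, 0.2959, 0.0144]
eef_rot: [0.0, 0.862, 0.506, 0.001]
wrist_force: [0.2, 0.1, 0.4]
opening: 0.583
t 4.05 pos [0.5976 0.2959 0.0144] xyaw 60.82 zaxis [ 1.6e-03  5.0e-04 -1.0e+00]
delta tool cm [-0.09 -0.08  0.11] world cm [-0.11 -0.04 -0.11]
rotvec tool [ 0.001 -0.001  0.   ]
F [0.16 0.11 0.36] open 0.583 q [0.28 0.63 1.48 0.   1.04 0.79]
```

View pics/s2.png

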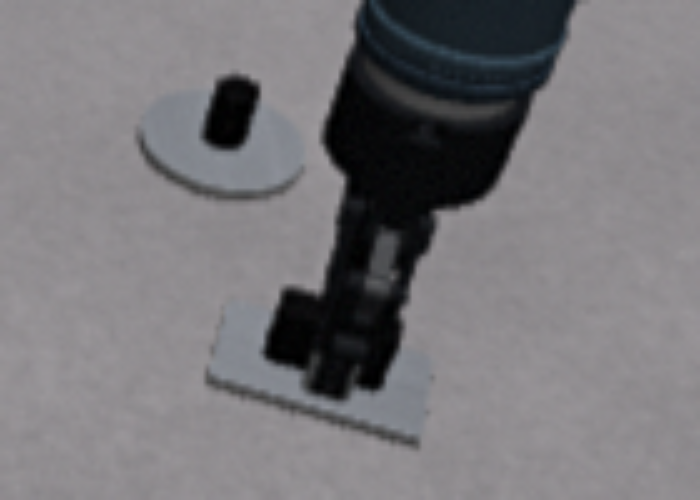

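The zoomed view shows the near finger at about (330,375), in front of the handle, so the handle is between the fingers. I'll close and lift.

```bash

python3 -m inch '[{"delta_pos":[0,0,0],"rotation":[0,0,0]},{"delta_pos":[0,0,0],"rotation":[0,0,0]},{"delta_pos":[0,0,0],"rotation":[0,0,0]},{"delta_pos":[0,0,0],"rotation":[0,0,0]},{"delta_pos":[0,0,0],"rotation":[0,0,0]},{"delta_pos":[0,0,0],"rotation":[0,0,0]},{"delta_pos":[0,0,0],"rotation":[0,0,0]},{"delta_pos":[0,0,0],"rotation":[0,0,0]}]' 0
python3 -m inch '[{"delta_pos":[0,0,-1],"rotation":[0,0,0]},{"delta_pos":[0,0,-2],"rotation":[0,0,0]},{"delta_pos":[0,0,-3],"rotation":[0,0,0]},{"delta_pos":[0,0,-3],"rotation":[0,0,0]},{"delta_pos":[0,0,-2],"rotation":[0,0,0]},{"delta_pos":[0,0,0],"rotation":[0,0,0]}]'
python3 -c "
from h import *
p=g2w(-.02,-.075);print(p)
go(p[0],p[1],.12,105.3)
c=camera('top');cv2.imwrite('pics/t3.png',cv2.resize(c['color'][120:260,60:340,::-1],None,fx=2.8,fy=2.8))
c=camera('scene');cv2.imwrite('pics/s3.png',cv2.resize(c['color'][100:250,340:500,::-1],None,fx=4,fy=4))"
```

```text
time_s: 4.95
eef_pos: [0.5973, 0.2958, 0.0141]
eef_rot: [0.0, 0.862, 0.506, 0.001]
wrist_force: [-1.1, 0.4, 5.4]
opening: 0.22
time_s: 5.55
eef_pos: [0.5987, 0.2963, 0.127]
eef_rot: [0.001, 0.862, 0.506, 0.003]
wrist_force: [0.9, 0.5, -1.2]
opening: 0.228
[ 0.52899933 -0.14661927]
t 5.55 pos [0.5987 0.2963 0.127 ] xyaw 60.84 zaxis [ 0.0057  0.0017 -1.    ]
delta tool cm [-42.08  15.49   0.59] world cm [ -6.97 -44.29  -0.7 ]
rotvec tool [ 0.006 -0.002 -0.776]
F [ 0.88  0.51 -1.24] open 0.228 q [0.28 0.48 1.44 0.   1.22 0.79]
```

View pics/s3.png

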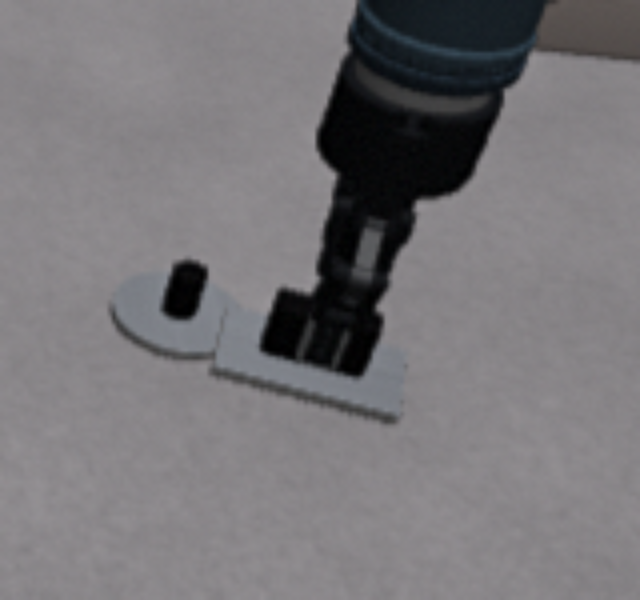

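View pics/t3.png

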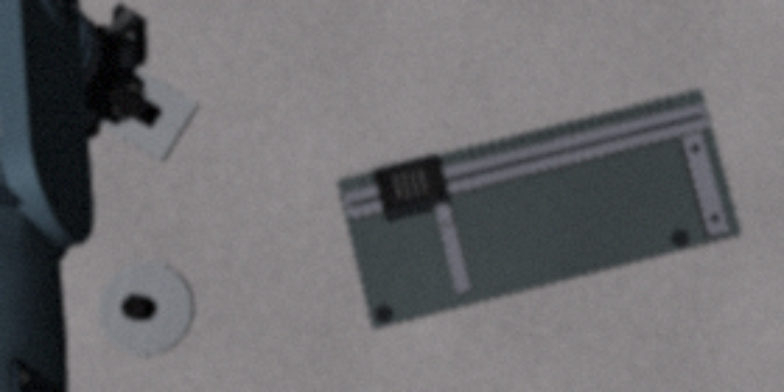

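Both views show the template hanging level in the gripper, at about (310,360) in the zoomed scene view. The disc is undisturbed. Carrying it across to the gauge.

```bash

python3 -m inch '[{"delta_pos":[-2,0.7,0],"rotation":[0,0,0]},{"delta_pos":[-4.5,1.65,0],"rotation":[0,0,0]},{"delta_pos":[-4.5,1.65,0],"rotation":[0,0,0]},{"delta_pos":[-4.5,1.65,0],"rotation":[0,0,0]},{"delta_pos":[-4.5,1.65,0],"rotation":[0,0,0]},{"delta_pos":[-4.5,1.65,0],"rotation":[0,0,0]},{"delta_pos":[-4.5,1.65,0],"rotation":[0,0,0]},{"delta_pos":[-4.5,1.65,0],"rotation":[0,0,0]},{"delta_pos":[-4.5,1.65,0],"rotation":[0,0,0]},{"delta_pos":[-3,1.2,0],"rotation":[0,0,0]}]'
python3 -m inch '[{"delta_pos":[-0.8,0.3,0],"rotation":[0,0,-0.11]},{"delta_pos":[0,0,0],"rotation":[0,0,-0.111]},{"delta_pos":[0,0,0],"rotation":[0,0,-0.111]},{"delta_pos":[0,0,0],"rotation":[0,0,-0.111]},{"delta_pos":[0,0,0],"rotation":[0,0,-0.111]},{"delta_pos":[0,0,0],"rotation":[0,0,-0.111]},{"delta_pos":[0,0,0],"rotation":[0,0,-0.111]},{"delta_pos":[0,0,0],"rotation":[0,0,0]},{"delta_pos":[0,0,0],"rotation":[0,0,0]}]'
python3 -c "
from h import *
p=g2w(-.02,-.075);print(p)
go(p[0],p[1],.0265,105.3)
c=camera('top');cv2.imwrite('pics/t4.png',cv2.resize(c['color'][120:260,100:380,::-1],None,fx=2.8,fy=2.8))
c=camera('scene');cv2.imwrite('pics/s4.png',cv2.resize(c['color'][130:260,160:350,::-1],None,fx=4,fy=4))"
```

```text
time_s: 6.65
eef_pos: [0.5266, -0.1382, 0.1211]
eef_rot: [-0.001, 0.863, 0.506, -0.001]
wrist_force: [-0.0, -0.5, -2.2]
opening: 0.224
time_s: 7.55
eef_pos: [0.5265, -0.1439, 0.1218]
eef_rot: [-0.001, 0.608, 0.794, -0.0]
wrist_force: [-0.2, -0.9, -3.0]
opening: 0.224
[ 0.52899933 -0.14661927]
t 7.55 pos [ 0.5265 -0.1439  0.1218] xyaw 105.13 zaxis [-0.0025  0.0013 -1.    ]
delta tool cm [-0.35  0.19  9.52] world cm [ 0.25 -0.27 -9.53]
rotvec tool [-0.002 -0.002 -0.003]
F [-0.16 -0.86 -2.95] open 0.224 q [-0.48  0.24  1.77 -0.    1.13 -0.75]
```

View pics/s4.png

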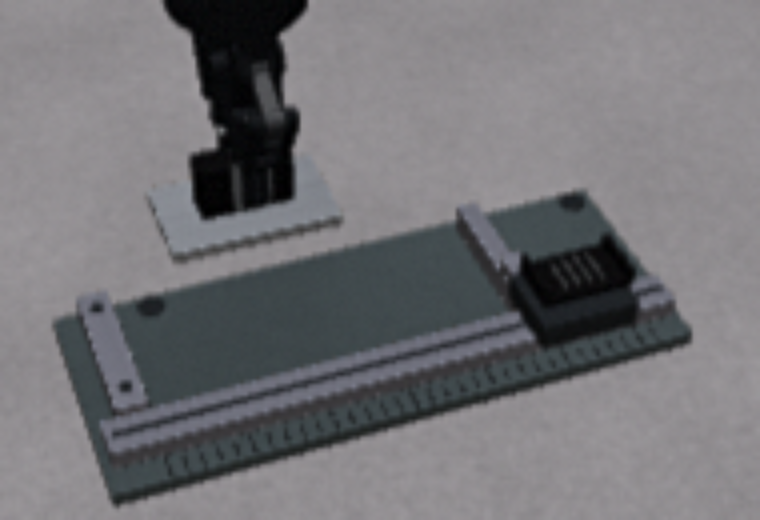

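View pics/t4.png

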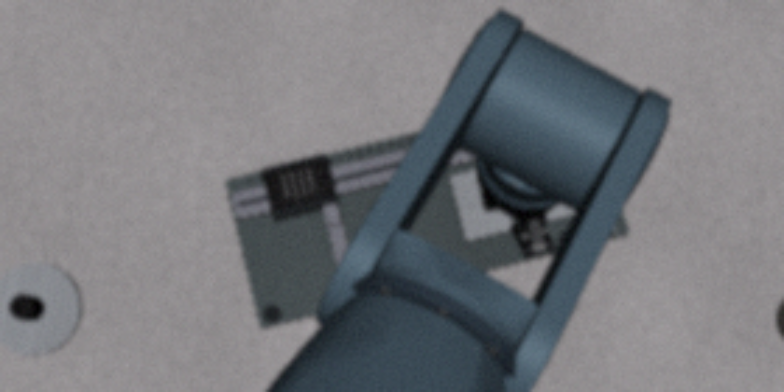

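The scene view shows the template level at (245,215), parallel to the gauge, above the bed strip near the stop. Lowering.

```bash

python3 -m inch '[{"delta_pos":[-0.3,0.2,1.5],"rotation":[0,0,0]},{"delta_pos":[0,0,2],"rotation":[0,0,0]},{"delta_pos":[0,0,2],"rotation":[0,0,0]},{"delta_pos":[0,0,1.5],"rotation":[0,0,0]},{"delta_pos":[0,0,1],"rotation":[0,0,0]},{"delta_pos":[0,0,0.6],"rotation":[0,0,0]},{"delta_pos":[0,0,0.4],"rotation":[0,0,0]},{"delta_pos":[0,0,0.3],"rotation":[0,0,0]},{"delta_pos":[0,0,0],"rotation":[0,0,0]},{"delta_pos":[0,0,0],"rotation":[0,0,0]}]'
python3 -c "
from h import *
p=g2w(-.02,-.075);print(p)
go(p[0],p[1],.0265,105.3)
c=camera('scene');cv2.imwrite('pics/s5.png',cv2.resize(c['color'][130:260,160:350,::-1],None,fx=4,fy=4))"
```

```text
time_s: 8.65
eef_pos: [0.5307, -0.1469, 0.0308]
eef_rot: [0.001, 0.607, 0.795, 0.0]
wrist_force: [-0.5, 0.3, -1.3]
opening: 0.224
[ 0.52899933 -0.14661927]
t 8.65 pos [ 0.5307 -0.1469  0.0308] xyaw 105.3 zaxis [ 9.e-04 -5.e-04 -1.e+00]
delta tool cm [ 0.08 -0.16  0.43] world cm [-0.17  0.03 -0.43]
rotvec tool [ 0.001  0.001 -0.   ]
F [-0.46  0.3  -1.35] open 0.224 q [-0.49  0.39  1.8   0.    0.95 -0.75]
```

View pics/s5.png

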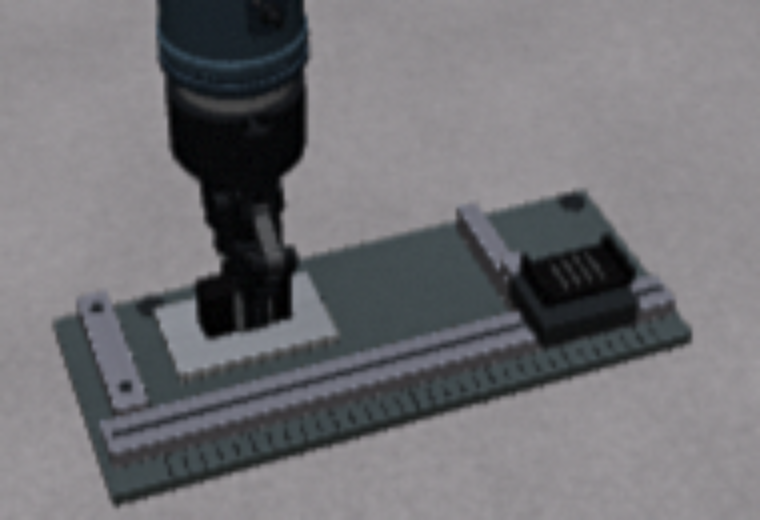

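The template is just above the bed, clear of the stop and rail and centred at about (245,325). I'll finish lowering the last few millimetres.

```bash

python3 -m inch '[{"delta_pos":[0,0,0.15],"rotation":[0,0,0]},{"delta_pos":[0,0,0.15],"rotation":[0,0,0]},{"delta_pos":[0,0,0.1],"rotation":[0,0,0]},{"delta_pos":[0,0,0],"rotation":[0,0,0]},{"delta_pos":[0,0,0],"rotation":[0,0,0]}]'
python3 -c "
from h import *
go(.53,-.147,.0265,105.3)"
```

```text
time_s: 9.2
eef_pos: [0.5302, -0.1467, 0.0262]
eef_rot: [-0.0, 0.607, 0.795, -0.0]
wrist_force: [1.2, -0.4, -2.5]
opening: 0.224
t 9.2 pos [ 0.5302 -0.1467  0.0262] xyaw 105.3 zaxis [-2.e-04  1.e-04 -1.e+00]
delta tool cm [-0.02 -0.03 -0.03] world cm [-0.02 -0.03  0.03]
rotvec tool [-0. -0. -0.]
F [ 1.21 -0.36 -2.47] open 0.224 q [-0.49  0.4   1.8  -0.    0.94 -0.75]
```

```bash

python3 -m inch '[{"delta_pos":[0,0,0.08],"rotation":[0,0,0]},{"delta_pos":[0,0,0],"rotation":[0,0,0]},{"delta_pos":[0,0,0.08],"rotation":[0,0,0]},{"delta_pos":[0,0,0],"rotation":[0,0,0]}]'
python3 -m inch '[{"delta_pos":[0,0,0],"rotation":[0,0,0]},{"delta_pos":[0,0,0],"rotation":[0,0,0]},{"delta_pos":[0,0,0],"rotation":[0,0,0]},{"delta_pos":[0,0,0],"rotation":[0,0,0]},{"delta_pos":[0,0,0],"rotation":[0,0,0]},{"delta_pos":[0,0,0],"rotation":[0,0,0]},{"delta_pos":[0,0,0],"rotation":[0,0,0]}]' 4.5
python3 -m inch '[{"delta_pos":[0,0,-1],"rotation":[0,0,0]},{"delta_pos":[0,0,-2],"rotation":[0,0,0]},{"delta_pos":[0,0,-3],"rotation":[0,0,0]},{"delta_pos":[0,0,-3],"rotation":[0,0,0]},{"delta_pos":[0,0,-1],"rotation":[0,0,0]},{"delta_pos":[0,0,0],"rotation":[0,0,0]}]'
python3 -c "
from h import *
go(.53,-.147,.0265,105.3)
c=camera('top');cv2.imwrite('pics/t6.png',cv2.resize(c['color'][120:260,100:380,::-1],None,fx=2.8,fy=2.8))
c=camera('scene');cv2.imwrite('pics/s6.png',cv2.resize(c['color'][130:260,160:350,::-1],None,fx=4,fy=4))
g=c['color'].max(2); print('tab raw',cast(c,[[303,200]],.055), w2g(*cast(c,[[303,200]],.055)[0,:2]))"
```

```text
time_s: 9.6
eef_pos: [0.5304, -0.1468, 0.026]
eef_rot: [-0.0, 0.607, 0.795, -0.0]
wrist_force: [-6.3, 2.0, 13.1]
opening: 0.225
time_s: 10.3
eef_pos: [0.5302, -0.1468, 0.0246]
eef_rot: [-0.0, 0.607, 0.795, -0.0]
wrist_force: [1.1, 0.3, -0.1]
opening: 0.528
time_s: 10.9
eef_pos: [0.5316, -0.1474, 0.127]
eef_rot: [0.002, 0.607, 0.795, 0.0]
wrist_force: [-0.5, -0.1, 0.7]
opening: 0.528
t 10.9 pos [ 0.5316 -0.1474  0.127 ] xyaw 105.3 zaxis [ 0.0039 -0.0021 -1.    ]
delta tool cm [ 0.11 -0.18 10.04] world cm [ -0.16   0.04 -10.05]
rotvec tool [ 0.003  0.003 -0.   ]
F [-0.49 -0.05  0.66] open 0.528 q [-0.49  0.24  1.76  0.    1.14 -0.75]
tab raw [[0.54759861 0.05025477 0.055     ]] [0.04988982 0.10998847]
```

View pics/s6.png

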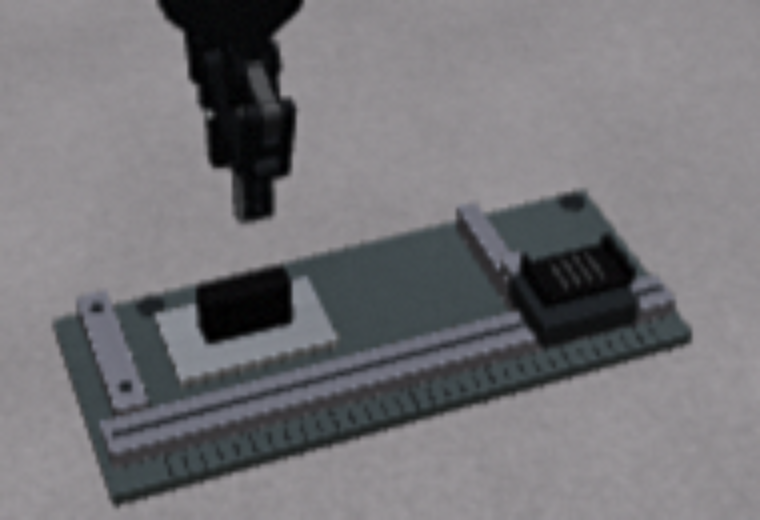

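The scene view shows the template flat on the bed, handle at about (245,303) in the crop, with the gripper clear. Now the tab: I'll hover over it with the fingers shut.

```bash

python3 -c "
from h import *
p=g2w(.045,.110);print(p)
go(*p,.09,105.3)"
```

```text
[0.54287905 0.0489756 ]
t 11.0 pos [ 0.5298 -0.1465  0.124 ] xyaw 105.3 zaxis [-8.e-04  4.e-04 -1.e+00]
delta tool cm [18.51  6.43  3.41] world cm [ 1.31 19.55 -3.4 ]
rotvec tool [-0.001 -0.001 -0.   ]
F [-0.39 -0.55 -0.55] open 0.525 q [-0.49  0.25  1.76 -0.    1.13 -0.75]
```

```bash

python3 -m inch '[{"delta_pos":[2,0.7,0],"rotation":[0,0,0]},{"delta_pos":[4,1.4,0],"rotation":[0,0,0]},{"delta_pos":[4,1.4,0],"rotation":[0,0,0]},{"delta_pos":[4,1.4,0],"rotation":[0,0,0]},{"delta_pos":[3,1,0],"rotation":[0,0,0]},{"delta_pos":[1.5,0.5,0],"rotation":[0,0,0]},{"delta_pos":[0,0,1.7],"rotation":[0,0,0]},{"delta_pos":[0,0,1.7],"rotation":[0,0,0]},{"delta_pos":[0,0,0],"rotation":[0,0,0]},{"delta_pos":[0,0,0],"rotation":[0,0,0]}]' 0
python3 -c "
from h import *
p=g2w(.045,.110)
go(*p,.066,105.3)
o=get_obs()
c=camera('scene');im=c['color'][:,:,::-1].copy();P=get_obs()['eef_pos'];print(proj(c,P))
cv2.imwrite('pics/s7.png',cv2.resize(im[130:240,240:370],None,fx=5,fy=5,interpolation=cv2.INTER_CUBIC))
c=camera('top');im=c['color'][:,:,::-1];cv2.imwrite('pics/t7.png',cv2.resize(im[130:260,160:340],None,fx=4,fy=4,interpolation=cv2.INTER_CUBIC))"
```

```text
time_s: 12.0
eef_pos: [0.5425, 0.0482, 0.0898]
eef_rot: [-0.001, 0.607, 0.795, -0.001]
wrist_force: [0.7, 0.7, 0.9]
opening: 0.0
t 12.0 pos [0.5425 0.0482 0.0898] xyaw 105.27 zaxis [-2.4e-03  1.0e-04 -1.0e+00]
delta tool cm [0.06 0.07 2.38] world cm [ 0.04  0.08 -2.38]
rotvec tool [-0.002 -0.001 -0.001]
F [0.71 0.72 0.95] open 0.0 q [-0.13  0.29  1.79 -0.    1.07 -0.4 ]
[[303.25968617 187.70796722]]
```

View pics/s7.png

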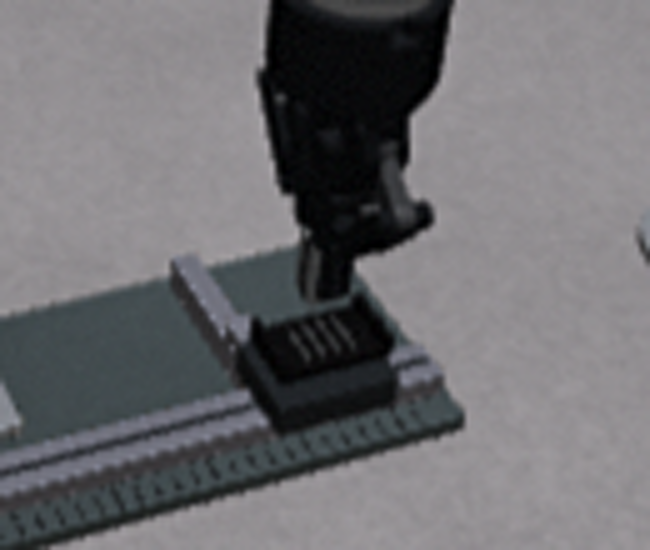

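View pics/t7.png

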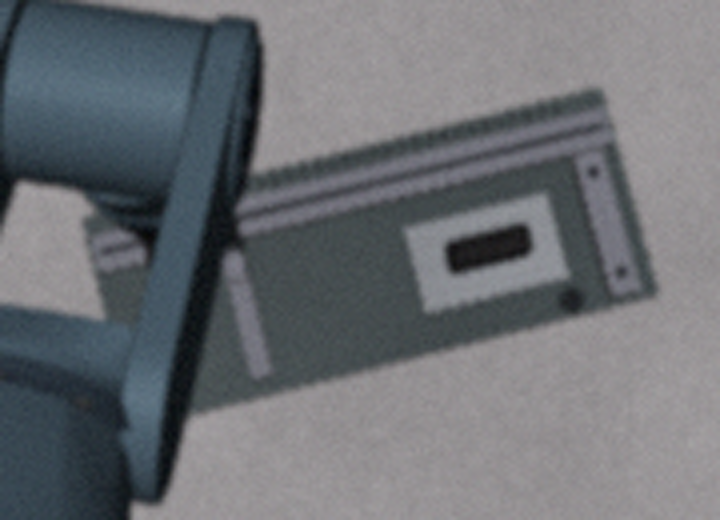

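The gripper tip is at about (325,295) in the crop, over the middle of the tab plate at (322,338) between its lips. In the top view the template is well placed at (485,250). I'll check the tab centre and then press.

```bash

python3 -c "
from h import *
c=camera('scene')
p=cast(c,[[304.4,198]],.06)[0];print(p,w2g(*p[:2]))
# lips in crop -> px
for u in ([255,330],[390,325]):
    pass
go(.543,.049,.0605,105.3)"
python3 -m inch '[{"delta_pos":[0.05,0,1],"rotation":[0,0,0]},{"delta_pos":[0,0,1],"rotation":[0,0,0]},{"delta_pos":[0,0,0.5],"rotation":[0,0,0]},{"delta_pos":[0,0,0.3],"rotation":[0,0,0]},{"delta_pos":[0,0,0.2],"rotation":[0,0,0]},{"delta_pos":[0,0,0],"rotation":[0,0,0]},{"delta_pos":[0,0,0],"rotation":[0,0,0]}]'
```

```text
[0.54617772 0.0534409  0.06      ] [0.04936003 0.1134366 ]
t 12.15 pos [0.5438 0.0481 0.0914] xyaw 105.26 zaxis [ 1.1e-03 -2.0e-04 -1.0e+00]
delta tool cm [ 0.11 -0.06  3.09] world cm [-0.08  0.09 -3.09]
rotvec tool [ 0.001  0.    -0.001]
F [ 0.39  0.21 -0.02] open -0.002 q [-0.13  0.29  1.79 -0.    1.07 -0.4 ]
time_s: 12.85
eef_pos: [0.5433, 0.0491, 0.0609]
eef_rot: [0.0, 0.607, 0.795, 0.0]
wrist_force: [-0.3, -0.1, 0.0]
opening: -0.001
```

```bash

python3 -m inch '[{"delta_pos":[0,0,0.2],"rotation":[0,0,0]},{"delta_pos":[0,0,0.2],"rotation":[0,0,0]},{"delta_pos":[0,0,0],"rotation":[0,0,0]}]'
python3 -m inch '[{"delta_pos":[0,0,0.2],"rotation":[0,0,0]},{"delta_pos":[0,0,0.1],"rotation":[0,0,0]},{"delta_pos":[0,0,0],"rotation":[0,0,0]}]'
python3 -m inch '[{"delta_pos":[0,0,0.1],"rotation":[0,0,0]},{"delta_pos":[0,0,0],"rotation":[0,0,0]},{"delta_pos":[0,0,0],"rotation":[0,0,0]}]'
```

```text
time_s: 13.15
eef_pos: [0.5436, 0.049, 0.057]
eef_rot: [0.0, 0.607, 0.795, 0.0]
wrist_force: [0.1, 0.9, 2.3]
opening: 0.002
time_s: 13.45
eef_pos: [0.5436, 0.049, 0.0542]
eef_rot: [0.0, 0.607, 0.795, 0.0]
wrist_force: [-0.1, 0.2, 5.7]
opening: -0.005
time_s: 13.75
eef_pos: [0.5437, 0.049, 0.054]
eef_rot: [0.001, 0.607, 0.795, 0.0]
wrist_force: [-3.2, 0.8, 11.8]
opening: -0.001
```

The tab is on its limit: z 0.054 with 12 N. I'll add a little down bias, then slide below 30 mm/s.

```bash

python3 -m inch '[{"delta_pos":[0,0,0.1],"rotation":[0,0,0]},{"delta_pos":[-0.1,0,0],"rotation":[0,0,0]},{"delta_pos":[-0.2,0,0],"rotation":[0,0,0]},{"delta_pos":[-0.2,0,0],"rotation":[0,0,0]},{"delta_pos":[-0.2,0,0],"rotation":[0,0,0]},{"delta_pos":[-0.25,0,0],"rotation":[0,0,0]},{"delta_pos":[-0.25,0,0],"rotation":[0,0,0]},{"delta_pos":[-0.25,0,0],"rotation":[0,0,0]},{"delta_pos":[-0.25,0,0],"rotation":[0,0,0]},{"delta_pos":[-0.25,0,0],"rotation":[0,0,0]}]'
python3 -c "
from h import *
p=g2w(.045,-.02)
go(*p,.054,105.3)
c=camera('scene');im=c['color'][:,:,::-1].copy()
cv2.imwrite('pics/s8.png',cv2.resize(im[130:260,160:350],None,fx=4,fy=4,interpolation=cv2.INTER_CUBIC))"
```

```text
time_s: 14.75
eef_pos: [0.5491, 0.03, 0.0539]
eef_rot: [0.001, 0.607, 0.795, 0.0]
wrist_force: [-5.7, -0.2, 19.3]
opening: -0.002
t 14.75 pos [0.5491 0.03   0.0539] xyaw 105.32 zaxis [ 1.6e-03 -5.0e-04 -1.0e+00]
delta tool cm [-11.    -0.11  -0.  ] world cm [ 2.800e+00 -1.064e+01  1.000e-02]
rotvec tool [0.001 0.001 0.   ]
F [-5.67 -0.22 19.27] open -0.002 q [-0.16  0.35  1.79 -0.    0.99 -0.43]
```

View pics/s8.png

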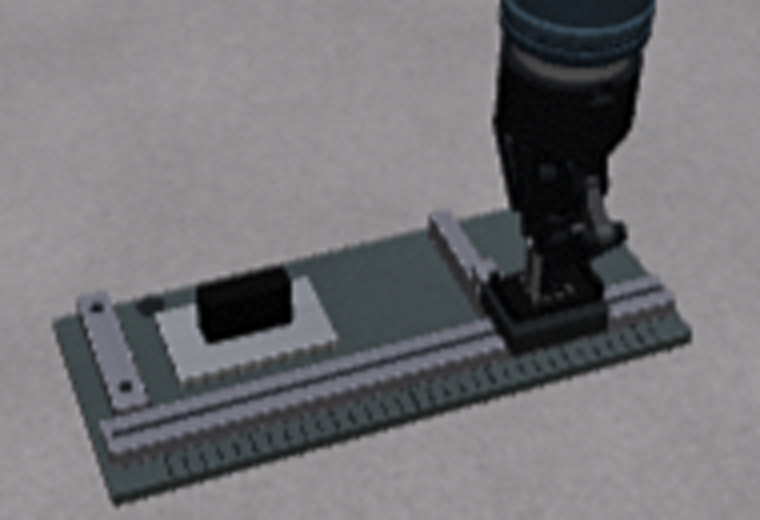

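The fence has moved with the tool: its arm is now at about (460,255) in the crop and was at (487,240). Continuing.

```bash

python3 -m inch '[{"delta_pos":[-0.25,0,0],"rotation":[0,0,0]},{"delta_pos":[-0.25,0,0],"rotation":[0,0,0]},{"delta_pos":[-0.25,0,0],"rotation":[0,0,0]},{"delta_pos":[-0.25,0,0],"rotation":[0,0,0]},{"delta_pos":[-0.25,0,0],"rotation":[0,0,0]},{"delta_pos":[-0.25,0,0],"rotation":[0,0,0]},{"delta_pos":[-0.25,0,0],"rotation":[0,0,0]},{"delta_pos":[-0.25,0,0],"rotation":[0,0,0]},{"delta_pos":[-0.25,0,0],"rotation":[0,0,0]},{"delta_pos":[-0.25,0,0],"rotation":[0,0,0]}]'
python3 -m inch '[{"delta_pos":[-0.25,0,0],"rotation":[0,0,0]},{"delta_pos":[-0.25,0,0],"rotation":[0,0,0]},{"delta_pos":[-0.25,0,0],"rotation":[0,0,0]},{"delta_pos":[-0.25,0,0],"rotation":[0,0,0]},{"delta_pos":[-0.25,0,0],"rotation":[0,0,0]},{"delta_pos":[-0.25,0,0],"rotation":[0,0,0]},{"delta_pos":[-0.25,0,0],"rotation":[0,0,0]},{"delta_pos":[-0.25,0,0],"rotation":[0,0,0]},{"delta_pos":[-0.25,0,0],"rotation":[0,0,0]},{"delta_pos":[-0.25,0,0],"rotation":[0,0,0]}]'
python3 -m inch '[{"delta_pos":[-0.25,0,0],"rotation":[0,0,0]},{"delta_pos":[-0.25,0,0],"rotation":[0,0,0]},{"delta_pos":[-0.25,0,0],"rotation":[0,0,0]},{"delta_pos":[-0.25,0,0],"rotation":[0,0,0]},{"delta_pos":[-0.25,0,0],"rotation":[0,0,0]},{"delta_pos":[-0.25,0,0],"rotation":[0,0,0]},{"delta_pos":[-0.25,0,0],"rotation":[0,0,0]},{"delta_pos":[-0.25,0,0],"rotation":[0,0,0]},{"delta_pos":[-0.25,0,0],"rotation":[0,0,0]},{"delta_pos":[0,0,0],"rotation":[0,0,0]}]'
python3 -c "
from h import *
p=g2w(.045,-.02)
go(*p,.054,105.3)
c=camera('scene');im=c['color'][:,:,::-1].copy()
cv2.imwrite('pics/s9.png',cv2.resize(im[130:260,160:350],None,fx=4,fy=4,interpolation=cv2.INTER_CUBIC))"
```

```text
time_s: 15.8
eef_pos: [0.5558, 0.0059, 0.0539]
eef_rot: [0.001, 0.607, 0.795, 0.0]
wrist_force: [-4.8, 1.6, 17.8]
opening: -0.003
time_s: 16.8
eef_pos: [0.5626, -0.0183, 0.0539]
eef_rot: [0.001, 0.607, 0.795, 0.0]
wrist_force: [-4.4, 1.3, 18.1]
opening: 0.005
time_s: 17.8
eef_pos: [0.5687, -0.0404, 0.0539]
eef_rot: [0.001, 0.607, 0.795, 0.0]
wrist_force: [-3.1, -0.2, 15.7]
opening: 0.001
t 17.8 pos [ 0.5687 -0.0404  0.0539] xyaw 105.3 zaxis [ 0.0027 -0.0011 -1.    ]
delta tool cm [-3.7  -0.14 -0.  ] world cm [ 0.84 -3.6   0.01]
rotvec tool [ 0.002  0.002 -0.   ]
F [-3.13 -0.17 15.73] open 0.001 q [-0.28  0.39  1.74 -0.    1.01 -0.55]
```

View pics/s9.png

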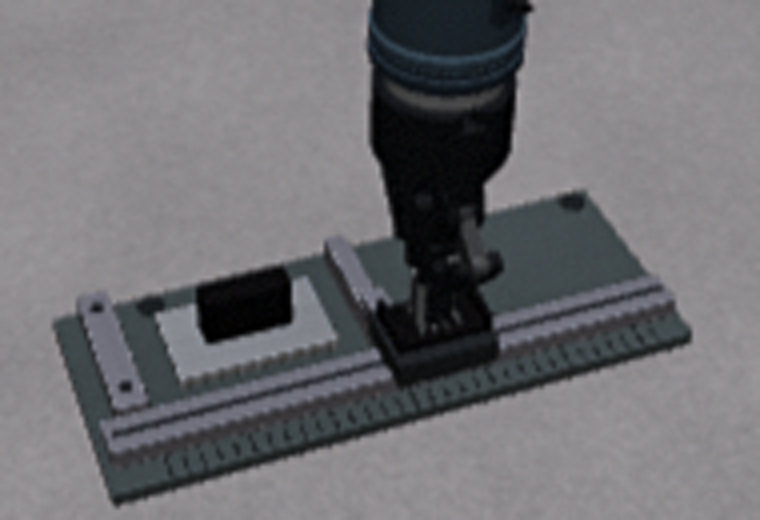

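The fence face is about 12 mm from the template's end, and the tool is still well inside the lips. I'll push on and watch the force.

```bash

python3 -m inch '[{"delta_pos":[-0.25,0,0.05],"rotation":[0,0,0]},{"delta_pos":[-0.25,0,0],"rotation":[0,0,0]},{"delta_pos":[-0.25,0,0],"rotation":[0,0,0]},{"delta_pos":[-0.25,0,0],"rotation":[0,0,0]},{"delta_pos":[-0.25,0,0],"rotation":[0,0,0]},{"delta_pos":[-0.25,0,0],"rotation":[0,0,0]},{"delta_pos":[-0.25,0,0],"rotation":[0,0,0]},{"delta_pos":[-0.25,0,0],"rotation":[0,0,0]},{"delta_pos":[-0.25,0,0],"rotation":[0,0,0]},{"delta_pos":[-0.25,0,0],"rotation":[0,0,0]}]'
python3 -m inch '[{"delta_pos":[-0.2,0,0],"rotation":[0,0,0]},{"delta_pos":[-0.2,0,0],"rotation":[0,0,0]},{"delta_pos":[-0.1,0,0],"rotation":[0,0,0]},{"delta_pos":[0,0,0],"rotation":[0,0,0]}]'
python3 -c "
from h import *
p=g2w(.045,-.02)
go(*p,.054,105.3)
o=get_obs();print('along-x tool force',rot(o['eef_rot']).T@o['wrist_force'])
c=camera('scene');im=c['color'][:,:,::-1].copy()
cv2.imwrite('pics/s10.png',cv2.resize(im[130:260,160:350],None,fx=4,fy=4,interpolation=cv2.INTER_CUBIC))"
```

```text
time_s: 18.85
eef_pos: [0.5754, -0.0641, 0.0539]
eef_rot: [0.001, 0.607, 0.795, 0.001]
wrist_force: [-4.5, 1.7, 20.2]
opening: 0.0
time_s: 19.25
eef_pos: [0.5768, -0.0691, 0.0539]
eef_rot: [0.001, 0.607, 0.795, 0.001]
wrist_force: [-4.5, 1.2, 18.7]
opening: -0.001
t 19.25 pos [ 0.5768 -0.0691  0.0539] xyaw 105.3 zaxis [ 0.003 -0.001 -1.   ]
delta tool cm [-0.72 -0.16 -0.01] world cm [ 0.04 -0.73  0.01]
rotvec tool [0.003 0.002 0.   ]
F [-4.5   1.21 18.74] open -0.001 q [-0.32  0.41  1.71  0.    1.02 -0.59]
along-x tool force [  2.32262065  -3.96864885 -18.75402244]
```

View pics/s10.png

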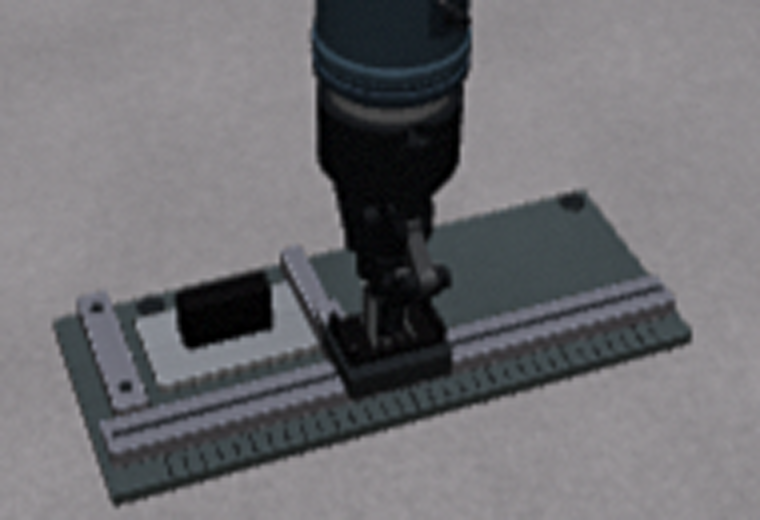

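The template is sliding with the fence, with a small gap left at the stop (about x=140 in the crop). Creeping on with small steps.

```bash

python3 -m inch '[{"delta_pos":[-0.15,0,0],"rotation":[0,0,0]},{"delta_pos":[-0.15,0,0],"rotation":[0,0,0]},{"delta_pos":[-0.15,0,0],"rotation":[0,0,0]},{"delta_pos":[-0.1,0,0],"rotation":[0,0,0]},{"delta_pos":[0,0,0],"rotation":[0,0,0]}]'
python3 -m inch '[{"delta_pos":[-0.1,0,0],"rotation":[0,0,0]},{"delta_pos":[-0.1,0,0],"rotation":[0,0,0]},{"delta_pos":[0,0,0],"rotation":[0,0,0]}]'
python3 -m inch '[{"delta_pos":[-0.1,0,0],"rotation":[0,0,0]},{"delta_pos":[-0.1,0,0],"rotation":[0,0,0]},{"delta_pos":[0,0,0],"rotation":[0,0,0]}]'
python3 -c "
from h import *
p=g2w(.045,-.02)
go(*p,.054,105.3)
o=get_obs();print('along-x tool force',rot(o['eef_rot']).T@o['wrist_force'])
c=camera('scene');im=c['color'][:,:,::-1].copy()
cv2.imwrite('pics/s11.png',cv2.resize(im[180:250,170:290],None,fx=6.5,fy=6.5,interpolation=cv2.INTER_CUBIC))"
```

```text
time_s: 19.8
eef_pos: [0.5783, -0.0743, 0.0539]
eef_rot: [0.001, 0.607, 0.795, 0.001]
wrist_force: [-3.7, 1.1, 18.8]
opening: 0.005
time_s: 20.1
eef_pos: [0.5787, -0.0762, 0.0539]
eef_rot: [0.001, 0.607, 0.795, 0.001]
wrist_force: [-3.8, 1.8, 18.3]
opening: 0.001
time_s: 20.4
eef_pos: [0.5793, -0.0781, 0.0539]
eef_rot: [0.001, 0.607, 0.795, 0.001]
wrist_force: [-4.1, 2.2, 19.0]
opening: 0.002
t 20.4 pos [ 0.5793 -0.0781  0.0539] xyaw 105.31 zaxis [ 3.e-03 -9.e-04 -1.e+00]
delta tool cm [ 0.22 -0.16 -0.01] world cm [-0.21  0.17  0.01]
rotvec tool [0.003 0.002 0.   ]
F [-4.14  2.23 19.  ] open 0.002 q [-0.34  0.42  1.7   0.    1.02 -0.6 ]
along-x tool force [  3.21082402  -3.35425347 -19.01595272]
```

View pics/s11.png

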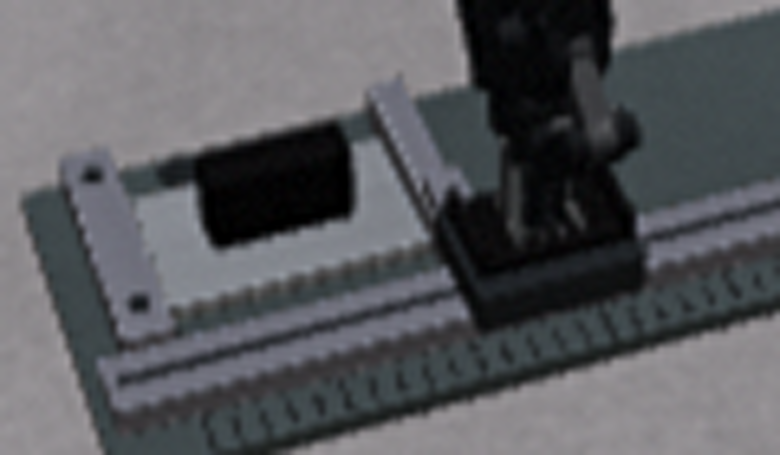

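The gap at the stop is nearly gone, at about (150,250) in the crop, but the force has not risen yet.

```bash

for i in 1; do :; done
python3 -m inch '[{"delta_pos":[-0.1,0,0],"rotation":[0,0,0]},{"delta_pos":[-0.1,0,0],"rotation":[0,0,0]},{"delta_pos":[0,0,0],"rotation":[0,0,0]}]'
python3 -c "
from h import *
o=get_obs();print('tool force',rot(o['eef_rot']).T@o['wrist_force'],w2g(*o['eef_pos'][:2]))"
python3 -m inch '[{"delta_pos":[-0.1,0,0],"rotation":[0,0,0]},{"delta_pos":[0,0,0],"rotation":[0,0,0]}]'
python3 -c "
from h import *
o=get_obs();print('tool force',rot(o['eef_rot']).T@o['wrist_force'],w2g(*o['eef_pos'][:2]))"
python3 -m inch '[{"delta_pos":[-0.1,0,0],"rotation":[0,0,0]},{"delta_pos":[0,0,0],"rotation":[0,0,0]}]'
python3 -c "
from h import *
o=get_obs();print('tool force',rot(o['eef_rot']).T@o['wrist_force'],w2g(*o['eef_pos'][:2]))
c=camera('scene');im=c['color'][:,:,::-1].copy()
cv2.imwrite('pics/s12.png',cv2.resize(im[180:250,170:290],None,fx=6.5,fy=6.5,interpolation=cv2.INTER_CUBIC))"
```

```text
time_s: 20.75
eef_pos: [0.5796, -0.0793, 0.0539]
eef_rot: [0.001, 0.607, 0.795, 0.001]
wrist_force: [-4.9, 4.5, 21.1]
opening: 0.003
tool force [  5.58531553  -3.51717638 -21.08725128] [ 0.04656654 -0.02345613]
time_s: 20.95
eef_pos: [0.5796, -0.0794, 0.0539]
eef_rot: [0.0, 0.607, 0.795, 0.001]
wrist_force: [-5.2, 6.8, 21.3]
opening: 0.002
tool force [  7.91775414  -3.20998083 -21.2922677 ] [ 0.04655671 -0.02355414]
time_s: 21.15
eef_pos: [0.5796, -0.0796, 0.0538]
eef_rot: [-0.0, 0.607, 0.795, 0.002]
wrist_force: [-5.9, 11.3, 23.2]
opening: 0.001
tool force [ 12.5557432   -2.65944024 -23.14901789] [ 0.04654972 -0.02367883]
```

View pics/s12.png

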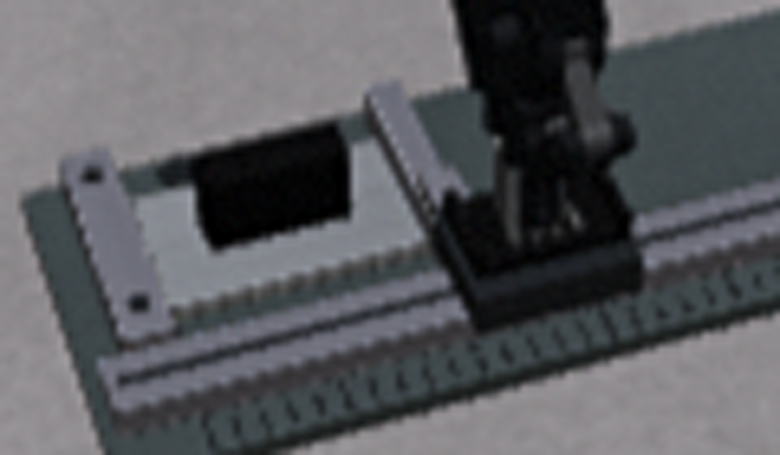

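The position has stopped and the push has risen to 12.6 N, so it is snug. I'll ease off the sideways load a little, then lift straight up.

```bash

python3 -m inch '[{"delta_pos":[0.1,0,0],"rotation":[0,0,0]},{"delta_pos":[0.05,0,0],"rotation":[0,0,0]},{"delta_pos":[0,0,0],"rotation":[0,0,0]}]'
python3 -c "
from h import *
o=get_obs();print('tool force',rot(o['eef_rot']).T@o['wrist_force'],w2g(*o['eef_pos'][:2]))"
python3 -m inch '[{"delta_pos":[0,0,-0.2],"rotation":[0,0,0]},{"delta_pos":[0,0,-0.2],"rotation":[0,0,0]},{"delta_pos":[0,0,-0.2],"rotation":[0,0,0]},{"delta_pos":[0,0,-0.3],"rotation":[0,0,0]},{"delta_pos":[0,0,-0.5],"rotation":[0,0,0]},{"delta_pos":[0,0,-1],"rotation":[0,0,0]},{"delta_pos":[0,0,-2],"rotation":[0,0,0]},{"delta_pos":[0,0,-3],"rotation":[0,0,0]},{"delta_pos":[0,0,-3],"rotation":[0,0,0]},{"delta_pos":[0,0,-2],"rotation":[0,0,0]}]'
python3 -m inch '[{"delta_pos":[4,0,-1],"rotation":[0,0,0]},{"delta_pos":[4,0,-1],"rotation":[0,0,0]},{"delta_pos":[4,0,-1],"rotation":[0,0,0]},{"delta_pos":[4,0,0],"rotation":[0,0,0]},{"delta_pos":[4,0,0],"rotation":[0,0,0]},{"delta_pos":[4,0,0],"rotation":[0,0,0]},{"delta_pos":[4,0,0],"rotation":[0,0,0]},{"delta_pos":[2,0,0],"rotation":[0,0,0]},{"delta_pos":[0,0,0],"rotation":[0,0,0]},{"delta_pos":[0,0,0],"rotation":[0,0,0]}]'
python3 -c "
from h import *
go(.5,.2,.2)
c=camera('scene');im=c['color'][:,:,::-1].copy()
cv2.imwrite('pics/s13.png',cv2.resize(im[170:255,165:295],None,fx=6,fy=6,interpolation=cv2.INTER_CUBIC))
c=camera('top');im=c['color'][:,:,::-1].copy()
cv2.imwrite('pics/t13.png',cv2.resize(im[140:245,170:335],None,fx=4.8,fy=4.8,interpolation=cv2.INTER_CUBIC))
cv2.imwrite('pics/t13f.png',im)"
```

```text
time_s: 21.5
eef_pos: [0.5796, -0.0794, 0.0539]
eef_rot: [0.001, 0.607, 0.795, 0.001]
wrist_force: [-4.7, 6.2, 20.9]
opening: -0.001
tool force [  7.17266274  -2.8486453  -20.92429514] [ 0.04658426 -0.02349515]
time_s: 22.5
eef_pos: [0.579, -0.0806, 0.1779]
eef_rot: [0.001, 0.607, 0.795, 0.0]
wrist_force: [0.8, -1.1, -0.3]
opening: 0.001
time_s: 23.5
eef_pos: [0.4991, 0.2091, 0.2054]
eef_rot: [0.0, 0.606, 0.795, -0.0]
wrist_force: [-0.5, -0.5, 0.4]
opening: 0.002
t 23.5 pos [0.4991 0.2091 0.2054] xyaw 105.36 zaxis [ 0.e+00 -6.e-04 -1.e+00]
delta tool cm [-0.9  -0.15  0.54] world cm [ 0.09 -0.91 -0.54]
F [-0.45 -0.46  0.43] open 0.002 q [ 0.18  0.13  1.72 -0.    1.29 -0.09]
```

View pics/s13.png

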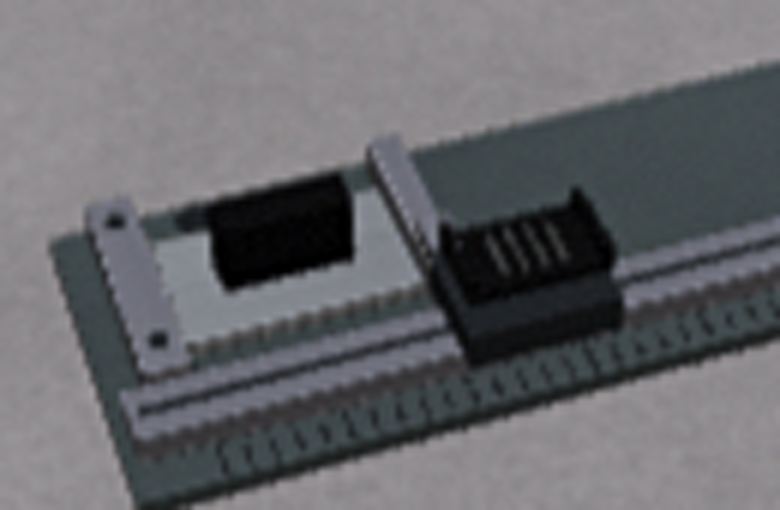

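View pics/t13.png

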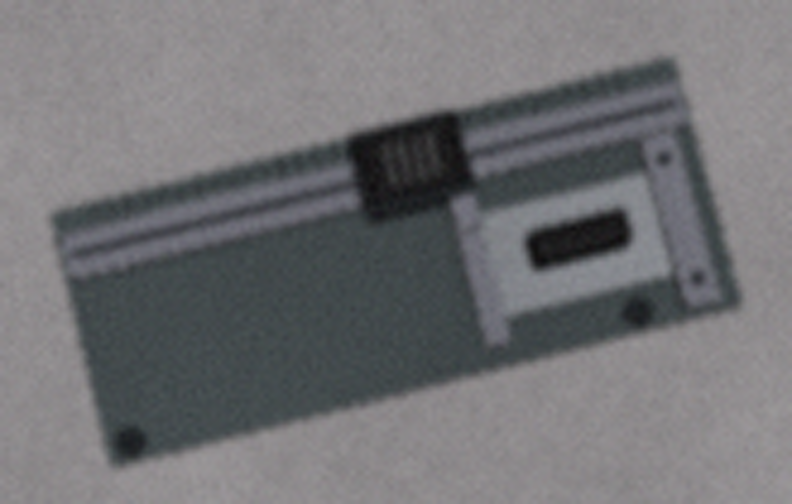

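The template sits between the stop and the fence with no visible gap at either end. The tab looks up: a bright gap shows under the lip. I'll do one numerical check before handing in.

```bash
python3 - <<'E'
from h import *
c=camera("top");im=c["color"][:,:,::-1];g=im.max(2)
def comp(m,roi):
    mm=np.zeros(m.shape,np.uint8);x0,y0,x1,y1=roi;mm[y0:y1,x0:x1]=m[y0:y1,x0:x1]
    cs,_=cv2.findContours(mm,cv2.RETR_EXTERNAL,cv2.CHAIN_APPROX_NONE);return max(cs,key=cv2.contourArea)
r=cv2.minAreaRect(comp(g<50,(277,180,304,200)));p=cast(c,[r[0]],.038)[0];print("handle gauge",w2g(*p[:2]),r)
r=cv2.minAreaRect(comp(g<45,(240,160,270,188)));p=cast(c,[r[0]],.055)[0];print("tab gauge",w2g(*p[:2]),r)
m=(g>95).astype(np.uint8)
for nm,roi in (("disc",(92,205,135,255)),("tmplold",(92,140,150,195))):
    br=cv2.GaussianBlur(im,(3,3),0).astype(int);b=((br[:,:,0]-br[:,:,2])>5)
    try:
        k=comp(b,roi);print(nm,cv2.minEnclosingCircle(k))
    except Exception as e: print(nm,e)
a=cv2.imread("pics/top0.png").astype(int);d=np.abs(a-im).max(2)>40
for nm,(x0,y0,x1,y1) in {"disc":(92,205,135,255),"weight":(380,172,408,200),"jar":(375,215,412,250)}.items(): print(nm,"changed px",d[y0:y1,x0:x1].sum())
E
```

```text
handle gauge [-0.01781605 -0.10016124] ((289.88238525390625, 189.52943420410156), (6.79099702835083, 20.372989654541016), 75.96376037597656)
tab gauge [ 0.0409174  -0.01998536] ((255.5294647216797, 174.61766052246094), (17.46256446838379, 23.040882110595703), 75.96376037597656)
disc ((105.5, 229.5), 27.97330093383789)
tmplold ((105.0, 167.0), 29.966747283935547)
disc changed px 1472
weight changed px 0
jar changed px 0
```

```bash
python3 -c "
from bench import *
print(hand_in())"
```

```text
the job is handed in; nothing more can be done
None
```

The rectangular template is pinned between the end stop and the fence, and I handed the job in at about 23.6 s of the 56 s allowed. I don't have a verdict, because `hand_in()` reports none.

**What I did:**
- I gripped the template by its handle and laid it on the bed about 25 mm from the stop, then let go.
- I pressed the tab to its limit with the shut fingers (about 12–23 N down) and slid the fence at no more than 25 mm/s.
- I stopped when the tool no longer advanced and the push rose to about 12 N.
- I then eased the push off and lifted straight up, so the tab could spring back.

**Last checks:**

| Check | Result |
|---|---|
| Template position in the gauge frame | (-18, -100) mm, where x from -46 to 12 and y from -103 to -97 are allowed |
| Template angle | handle parallel to the gauge in the top picture |
| Tab position along the rail | y = -20 mm, which is a fence value of about 0.170 |
| Tab back up | looks up in the scene picture; I did not measure its height |
| Weight and jar | unchanged in the top picture |
| Disc | not confirmed: the check flagged changes there, I think because the arm blocked the view, and I did not look again |

- **Disc:** it looked undisturbed when I lifted the template, and later moves stayed well above or away from it.
- **Calibration offset:** the tool stopped at gauge y = -23.7 mm, 3.7 mm off the tab's centre as measured in the camera. I put this down to where the finger sat on the tab.

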